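# Sort the swapped filter holders back onto their own base plates

### The arm

A 6-joint arm with a two-finger parallel gripper is mounted at the origin on the work surface. World frame = base frame: x ahead of the robot, y to its left, z up, the work surface at z = 0. Lengths are in mm, angles in rad, forces in N, time in s.
With the tool pointing down it reaches from about 350 to 775 mm from the base axis. Payload 7.3 kg.
Tool frame: the origin (TCP) lies at the very end of the fingers, on their centre line; the grasp point (between the pads) lies 19 mm behind it; z points along the fingers, y is the line along which they close (so a half turn about z gives the same grasp; the last joint's range is limited). The gripper opens to 92 mm and grips with 3 to 60 N. Pads are 19 mm wide; open, the fingers measure 130 mm over their backs; the gripper's body (75 mm by 190 mm) begins 47 mm behind the grasp point.
Start: joints at [1.153, 0.342, 1.524, -0, 1.275, -0.146], TCP at [140.93, 505.753, 203.041] pointing down, gripper open.
Joint ranges: [-2.53, 2.53], [-0.77, 2.02], [0.04, 2.7], [-1, 4.14], [0.28, 2.66], [-3.11, 3.11]. Speed limits (rad/s): [2.57, 2.57, 3.14, 3.14, 3.14, 3.14].

### API

Orientations are given as [roll, pitch, yaw] about the fixed x, y, z axes, in that order (R = Rz(yaw) Ry(pitch) Rx(roll)).
In Python, from plant import * gives the robot as it stands.
- The arm moves only by the tool arm_command, never from a script. Its arguments are lists of equal length, an entry for each row: "gripper": the finger opening in mm, from 0 to 91.8; "dp": the shift along the tool's x, y, z in units of 25 mm (1.0 is 25 mm), a list of three; "twist": the turn about the tool's z in units of 5 degrees (1.0 is 5 degrees). A call has exactly 5 rows; each row shifts and turns the commanded pose from where the row before left it, along the tool's axes as they then stand; what a row does not reach is not made up. A row lasts 1/8 s, in which the tool goes at most 62.5 mm and 10.7 degrees, less where a joint would pass 70% of its speed; a pose out of reach is approached as far as the arm can. A call is refused whole if a number of a shift passes 1 or a number of a turn 1, either way. A call with a gripper value outside its range is refused whole. The fingers move at their own pace and stop on an object; the grip force is fixed at half the most. Time passes only in rows, so rows that do not move let the fingers close, or fill a call up. It gives the time, the measured TCP pose, the force, the opening and the grip force at its end, in the units of the state.
- get_obs(): the state, without advancing time (a new reading comes with each control period).
- capture(name): name is "side" or "top"; returns the picture (384x512x3 uint8, red, green, blue); there is no depth.
- get_calibration(name): a dict with "mtx" (3x3 intrinsics, pixels), "position" and "attitude" of the camera in the world. Camera axes: x right, y down, z forward; pixel columns grow to the right and rows downward; lengths in mm; the calibration is good to about 2 mm. A picture is of the moment at which its call begins. get_calibration takes no time and is no camera call.
- close_job(): hands the job in; it is judged then, once.
The state is a dict: "time": time; "joint_positions": joint angles; "dq": joint speeds; "tau": joint torques, N m; "tool_pos": TCP position; "tcp_rot": TCP orientation; "contact_force": force on the tool from outside, world axes, zero at the start; "moment": the same for the moment, N m; "grip_width": finger opening in mm; "finger_force": force on a finger pad.
Only numpy, scipy, OpenCV 4.12 (cv2) and the standard library are available. Lean on these libraries where they do the work, as an engineer would, in place of code of your own. Each camera call takes 0.05 s, during which the arm holds its last target. There are 200 camera calls.

### The job

On the optical table the four coloured filter holders have been mixed up: each stands on a base plate of another colour. Put every holder back, upright and centred, on the plate of its own colour and let it go; the empty black plate is free for parking a holder on the way. Knock no holder over and do not push the grey power meter away.

Things in the scene. Friction and masses are not known exactly. Their poses are not given: they have to be found in the camera images.
- ring_red (a point): Red filter holder, loose, 0.15-0.3 kg, 90 mm tall: black foot 48 mm across, 12 thick; 13 mm steel post; on top an upright red ring 40 mm across, 16 thick, with pale glass. Point: the ring's centre, 70 mm above the foot's underside, over its middle (76 mm above the table on a plate). x = ring's axis, across its flat faces (16 mm apart, pinch these from above); y = along its width; z up.
- ring_yellow (a point): Yellow filter holder, loose, 0.15-0.3 kg, 90 mm tall: black foot 48 mm across, 12 thick; 13 mm steel post; on top an upright yellow ring 40 mm across, 16 thick, with pale glass. Point: the ring's centre, 70 mm above the foot's underside, over its middle (76 mm above the table on a plate). x = ring's axis, across its flat faces (16 mm apart, pinch these from above); y = along its width; z up.
- ring_green (a point): Green filter holder, loose, 0.15-0.3 kg, 90 mm tall: black foot 48 mm across, 12 thick; 13 mm steel post; on top an upright green ring 40 mm across, 16 thick, with pale glass. Point: the ring's centre, 70 mm above the foot's underside, over its middle (76 mm above the table on a plate). x = ring's axis, across its flat faces (16 mm apart, pinch these from above); y = along its width; z up.
- ring_blue (a point): Blue filter holder, loose, 0.15-0.3 kg, 90 mm tall: black foot 48 mm across, 12 thick; 13 mm steel post; on top an upright blue ring 40 mm across, 16 thick, with pale glass. Point: the ring's centre, 70 mm above the foot's underside, over its middle (76 mm above the table on a plate). x = ring's axis, across its flat faces (16 mm apart, pinch these from above); y = along its width; z up.
- plate_red: The red round base plate, 76 mm across and 6 mm thick, flat, fixed on the table: the red filter holder's own place. Origin at the centre of its underside (table height); z up. A filter holder of another colour stands on it at the start.
- plate_yellow: The yellow round base plate, 76 mm across and 6 mm thick, flat, fixed on the table: the yellow filter holder's own place. Origin at the centre of its underside (table height); z up. A filter holder of another colour stands on it at the start.
- plate_green: The green round base plate, 76 mm across and 6 mm thick, flat, fixed on the table: the green filter holder's own place. Origin at the centre of its underside (table height); z up. A filter holder of another colour stands on it at the start.
- plate_blue: The blue round base plate, 76 mm across and 6 mm thick, flat, fixed on the table: the blue filter holder's own place. Origin at the centre of its underside (table height); z up. A filter holder of another colour stands on it at the start.
- plate_spare: The black round base plate, 76 mm across and 6 mm thick, flat, fixed on the table, empty at the start and free for parking. Origin at the centre of its underside (table height); z up.
- meter: Hand-held grey power meter lying loose on the table among the plates, 140 mm long (own x), 70 mm wide (own y), 26 mm high, with a dark display; bystander. Origin at the centre of its underside.
Things that resemble listed ones, but are neither listed nor needed, are in the scene too. What is shaped like the part that bears ring_red but orange is not meant.

How it is judged (in metres and radians):
At the end, for the whole second after the job is handed in: Each filter holder stands released and at rest on the plate of its own colour: ring centre within 13 mm horizontally of the plate's centre and 72 to 80 mm above the plate's underside, tilted less than 0.08 rad (horizontal distance between ring_red and plate_red below 0.013 m and z of ring_red in the frame of plate_red between 0.072 and 0.08 m and angle between each of ring_red, ring_yellow, ring_green, ring_blue's own z axis and vertical below 0.08 rad and linear speed of each of filter_red, filter_yellow, filter_green, filter_blue below 0.01 m/s and contact force between each of filter_red, filter_yellow, filter_green, filter_blue and the fingers below 0.1 N and horizontal distance between ring_yellow and plate_yellow below 0.013 m and z of ring_yellow in the frame of plate_yellow between 0.072 and 0.08 m and horizontal distance between ring_green and plate_green below 0.013 m and z of ring_green in the frame of plate_green between 0.072 and 0.08 m and horizontal distance between ring_blue and plate_blue below 0.013 m and z of ring_blue in the frame of plate_blue between 0.072 and 0.08 m); the robot touches nothing.
It fails at once if a filter holder was knocked over (tilted more than 0.7 rad) (angle between any of ring_red, ring_yellow, ring_green, ring_blue's own z axis and vertical above 0.7 rad).
It fails at once if the power meter was pushed more than 20 mm (distance of meter from where it was at the start of the episode above 0.02 m).
It also fails if it takes over 136 s, if anything falls off the work surface, if the arm or the gripper's body presses on something with over 40 N, if the wrist force passes 120 N, or if a joint passes its speed limit or range.

## Working session

There is one attempt and no reset: what is moved stays moved. The work goes in short steps, Python scripts to look and compute and a tool call to move; the robot and the scene stay as the last step left them, time stands still between calls to the robot, and variables do not carry over. Pictures are saved under pics/ and viewed, at most 14 in all, crops included, and the job is handed in when it is done.

Besides the shell and the picture viewer there is one more tool, called after "Request:" in YAML: its name, and indented under it one key for each argument. arm_command: Moves the arm, as the interface text tells. Its arguments: {"type":"object","properties":{"gripper":{"type":"array"},"dp":{"type":"array"},"twist":{"type":"array"}},"required":["gripper","dp","twist"]}

```bash
mkdir -p pics; ls; python3 - <<'E'
from plant import *
import cv2
for n in ("top","side"):
    im=capture(n); cv2.imwrite(f"pics/{n}0.png",im[:,:,::-1]); print(get_calibration(n))
o=get_obs(); print(o)
E
```

```text
pics
{'mtx': array([[395.99248112,   0.        , 256.42879331],
       [  0.        , 395.99248112, 193.25503518],
       [  0.        ,   0.        ,   1.        ]]), 'position': array([543.4786649 ,   9.37483892, 859.03047378]), 'attitude': array([-3.08266242, -0.02007632, -1.55644606])}
{'mtx': array([[377.694549  ,   0.        , 261.52677899],
       [  0.        , 377.694549  , 189.59438828],
       [  0.        ,   0.        ,   1.        ]]), 'position': array([ 290.44951691, -430.02959273,  685.53974063]), 'attitude': array([-2.43091669,  0.01561623, -0.63714428])}
{'time': 0.1, 'joint_positions': array([ 1.15299278e+00,  3.42669666e-01,  1.52488233e+00,  1.19980667e-05,
        1.27537226e+00, -1.45992600e-01]), 'dq': array([ 1.40439727e-03,  9.20796716e-04, -2.13549256e-03, -9.02082774e-05,
       -8.44607516e-05, -1.71091839e-03]), 'tau': array([ 1.04322946e-03, -4.32001054e+01, -2.44695783e+01,  7.18528870e-02,
        5.25292335e-02, -9.57681959e-05]), 'tool_pos': array([140.77057006, 505.39436491, 202.41951099]), 'tcp_rot': array([-3.14027688e+00, -2.05066124e-04,  2.86977807e+00]), 'contact_force': array([-0.27174843, -0.02582403,  0.49025997]), 'moment': array([ 0.01305556, -0.03253498,  0.01491128]), 'finger_force': 0.0, 'grip_width': 92.26842147161675}
```

View pics/top0.png

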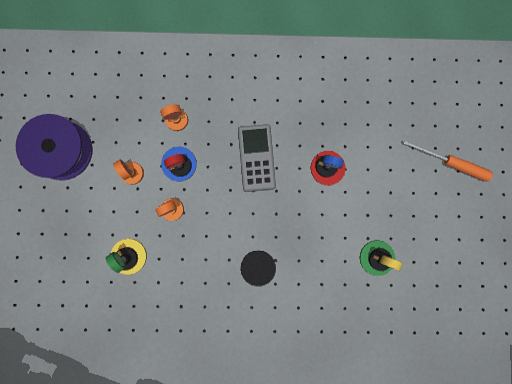

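View pics/side0.png

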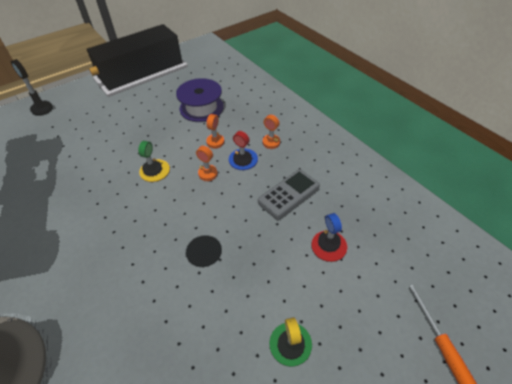

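Mix-up: the red holder is on blue (top px 179,163) and blue is on red (328,167). Green is on yellow (126,257) and yellow is on green (378,258). The spare plate is at (258,268). Lookalikes are the three orange holders at (173,115), (128,172) and (170,210), and the orange screwdriver. I'll pick the true red (ring at 175,160, on the blue plate) by its hue and measure everything.

```bash
cat > h.py <<'E'
from plant import *
import cv2, numpy as np
from scipy.spatial.transform import Rotation as Ro
HUE={'red':[(0,5),(172,180)],'orange':[(6,17)],'yellow':[(19,33)],'green':[(45,85)],'blue':[(100,123)]}
def ray(n,px):
    c=get_calibration(n); R=Ro.from_euler('xyz',c['attitude']).as_matrix()
    p=cv2.undistortPoints(np.array(px,float).reshape(-1,1,2),c['mtx'],None).reshape(-1,2)
    return c['position'],np.c_[p,np.ones(len(p))]@R.T
def onplane(n,px,z):
    o,d=ray(n,px); return (o+d*((z-o[2])/d[:,2])[:,None])[:,:2]
def two(pa,pb):
    (o1,d1),(o2,d2)=ray('top',[pa]),ray('side',[pb])
    t=np.linalg.lstsq(np.c_[d1[0],-d2[0]],o2-o1,rcond=None)[0]
    a,b=o1+t[0]*d1[0],o2+t[1]*d2[0]; return (a+b)/2,np.linalg.norm(a-b)
def blobs(im,col,amin=25):
    h=cv2.cvtColor(im,cv2.COLOR_RGB2HSV); m=np.zeros(im.shape[:2],np.uint8)
    for a,b in HUE[col]: m|=cv2.inRange(h,(a,110,50),(b,255,255))
    cs,_=cv2.findContours(m,cv2.RETR_EXTERNAL,cv2.CHAIN_APPROX_NONE)
    return [c for c in cs if cv2.contourArea(c)>amin]
E
python3 - <<'E'
from h import *
t=cv2.imread('pics/top0.png')[:,:,::-1].copy(); s=cv2.imread('pics/side0.png')[:,:,::-1].copy()
for n,im in(('top',t),('side',s)):
  for col in HUE:
    for c in blobs(im,col):
        (x,y),r=cv2.minEnclosingCircle(c)
        if y<60 and n=='top': continue
        q=onplane(n,[(x,y)],6 if r>14 else 76)[0]
        print(n,col,'c',np.round([x,y,r],1),'A',cv2.contourArea(c),'rect',np.round(cv2.minAreaRect(c)[0],1),np.round(cv2.minAreaRect(c)[1],1),round(cv2.minAreaRect(c)[2]),'xy',q.round())
g=cv2.inRange(t,(0,0,0),(45,45,45)); g[:230]=0;g[300:]=0;g[:,:230]=0;g[:,290:]=0
c=max(cv2.findContours(g,0,1)[0],key=cv2.contourArea); e=cv2.minEnclosingCircle(c);print('spare',e,onplane('top',[e[0]],6))
tiles=[cv2.resize(t[y-30:y+30,x-36:x+36],(400,300),interpolation=cv2.INTER_CUBIC) for x,y in((177,163),(330,165),(122,257),(382,260))]
cv2.imwrite('pics/crop.png',np.vstack([np.hstack(tiles[:2]),np.hstack(tiles[2:])])[:,:,::-1])
tiles=[cv2.resize(s[y-30:y+30,x-36:x+36],(400,300),interpolation=cv2.INTER_CUBIC) for x,y in((241,148),(330,235),(150,160),(291,338))]
cv2.imwrite('pics/crops.png',np.vstack([np.hstack(tiles[:2]),np.hstack(tiles[2:])])[:,:,::-1])
E
```

```text
top red c [174.1 160.9  10.2] A 172.5 rect [174.1 160.8] [11.  20.1] 68 xy [652. 158.]
top red c [327.7 167.5  17.3] A 404.5 rect [328.  167.5] [33. 34.] 90 xy [ 653. -161.]
top red c [172.  115.5   6.5] A 33.5 rect [171.9 115.3] [ 4. 13.] 63 xy [743. 165.]
top orange c [169.5 210.   13.6] A 407.5 rect [170.4 210. ] [22.  25.2] 49 xy [554. 165.]
top orange c [127.1 170.8  16.1] A 464.5 rect [129.1 169.7] [30.  22.2] 53 xy [638. 272.]
top orange c [468. 168.  25.] A 499.5 rect [468.1 167.8] [49.8 11.9] 22 xy [ 657. -470.]
top orange c [173.5 117.   14.8] A 473.0 rect [174.7 116.9] [27.3 21.9] 63 xy [757. 176.]
top yellow c [390.5 263.   11. ] A 158.5 rect [390.7 262.2] [21.5  9.1] 22 xy [ 456. -272.]
top yellow c [128.2 256.3  18.2] A 458.5 rect [129.8 255.2] [35.1 31.7] 66 xy [456. 264.]
top green c [115.  262.   10.3] A 147.0 rect [114.9 262.2] [19.5 13.3] 51 xy [452. 268.]
top green c [376.8 257.8  17.6] A 430.0 rect [377.  257.5] [33. 34.] 90 xy [ 459. -268.]
top blue c [332.9 160.8  10.1] A 146.0 rect [332.8 161. ] [19.9 10. ] 8 xy [ 657. -158.]
top blue c [178.2 163.2  17.6] A 9
[... 1232 characters left out ...]
.  169.5  15.4] A 262.5 rect [154.8 171. ] [20.1 29.9] 62 xy [455. 263.]
side yellow c [93.  70.   4.5] A 31.5 rect [94. 69.] [8.5 5.7] 45 xy [476. 676.]
side green c [290.4 343.8  21.5] A 571.5 rect [290.2 345. ] [41.5 40.2] 6 xy [ 458. -271.]
side green c [144.5 148.5   7. ] A 65.5 rect [142.3 147.9] [ 6.8 13.8] 14 xy [451. 268.]
side green c [391.5 148.  155.8] A 15323.0 rect [405.7 128.6] [311.   69.4] 36 xy [984. -44.]
side blue c [333.1 223.   10. ] A 169.0 rect [334.  222.7] [19.3 12.5] 70 xy [ 656. -158.]
side blue c [243.  159.   14.3] A 210.5 rect [243. 159.] [20. 28.] 90 xy [654. 158.]
spare ((258.1383056640625, 266.8616943359375), 18.204483032226562) [[436.69832021 -12.93847596]]
```

View pics/crop.png

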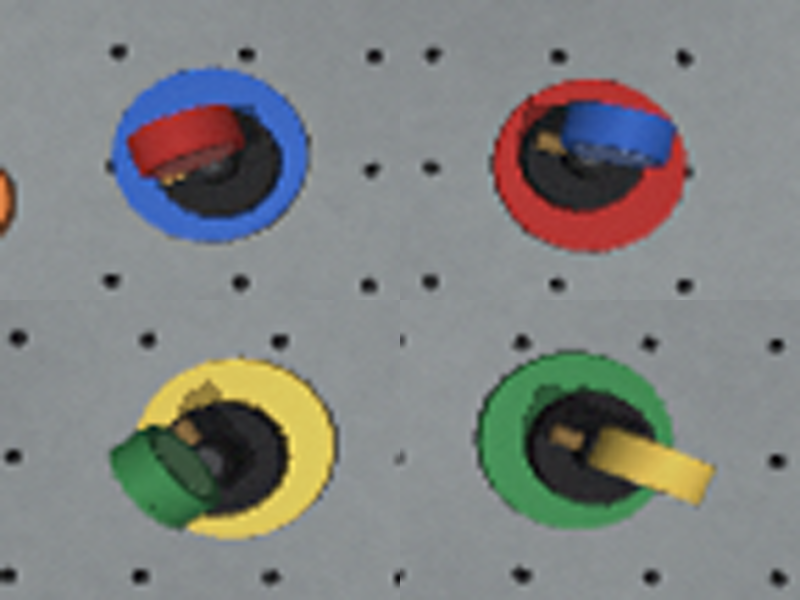

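View pics/crops.png

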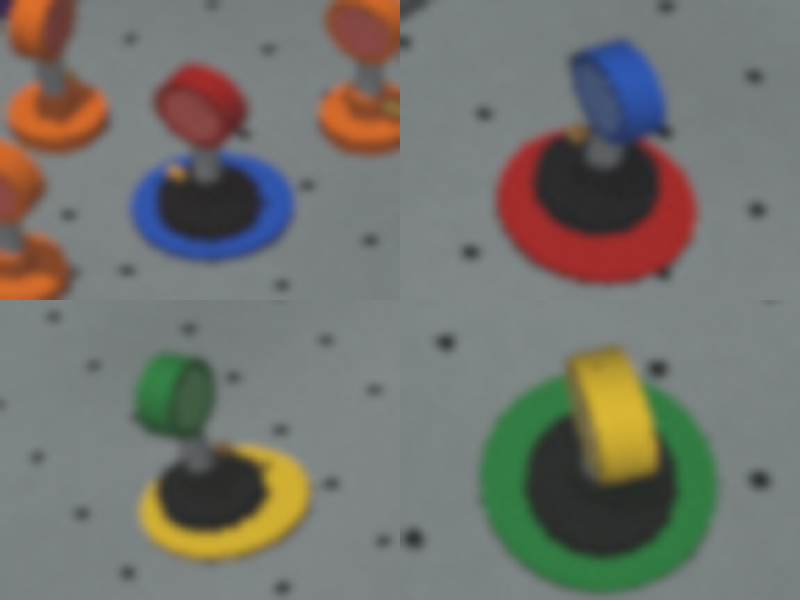

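The crops confirm it: the true red ring stands on the blue plate at top px (174,161), clearly redder than the orange holders. Ring centres from the two views agree within 2 mm. I'm starting with green → spare.

Request:
arm_command:
  gripper: [60,60,60,60,60]
  dp:
    - [-0.97,-0.386,0]
    - [-0.97,-0.386,0]
    - [-0.97,-0.386,0]
    - [-0.97,-0.386,0]
    - [-0.97,-0.386,0]
  twist: [0,0,0,0,0]

```text
time: 0.72
tool_pos: [245.2, 426.0, 202.7]
tcp_rot: [-3.141, -0.0, 2.87]
contact_force: [0.8, 1.0, -0.7]
grip_width: 59.9
finger_force: 0.0
```

Request:
arm_command:
  gripper: [60,60,60,60,60]
  dp:
    - [-0.97,-0.386,0]
    - [-0.97,-0.386,0]
    - [-0.97,-0.386,0]
    - [-0.97,-0.386,0]
    - [-0.97,-0.386,0]
  twist: [0,0,0,0,0]

```text
time: 1.35
tool_pos: [349.1, 347.0, 202.7]
tcp_rot: [-3.141, -0.0, 2.87]
contact_force: [0.1, 0.1, -0.4]
grip_width: 60.1
finger_force: 0.0
```

Request:
arm_command:
  gripper: [60,60,60,60,60]
  dp:
    - [-0.97,-0.386,0]
    - [-0.97,-0.386,0]
    - [-0.97,-0.386,0]
    - [-0.97,-0.386,0]
    - [-0.97,-0.386,0]
  twist: [0,0,0,0,0]

```text
time: 1.98
tool_pos: [452.9, 268.0, 202.7]
tcp_rot: [-3.141, -0.001, 2.87]
contact_force: [-0.0, 0.4, 0.3]
grip_width: 59.7
finger_force: 0.0
```

Request:
arm_command:
  gripper: [60,60,60,60,60]
  dp:
    - [0,0,0]
    - [0,0,0]
    - [0,0,0]
    - [0,0,0]
    - [0,0,0]
  twist: [1,1,1,1,1]

```text
time: 2.6
tool_pos: [452.2, 268.6, 202.6]
tcp_rot: [-3.141, -0.0, 2.431]
contact_force: [-0.0, 0.4, 0.2]
grip_width: 59.8
finger_force: 0.0
```

Request:
arm_command:
  gripper: [60,60,60,60,60]
  dp:
    - [0,0,0]
    - [0,0,0]
    - [0,0,0]
    - [0,0,0]
    - [0,0,0]
  twist: [1,1,1,1,1]

```text
time: 3.22
tool_pos: [452.2, 268.6, 202.6]
tcp_rot: [-3.141, -0.0, 1.994]
contact_force: [-0.8, -0.5, -0.6]
grip_width: 59.7
finger_force: 0.0
```

Request:
arm_command:
  gripper: [60,60,60,60,60]
  dp:
    - [0,0,0]
    - [0,0,0]
    - [0,0,0]
    - [0,0,0]
    - [0,0,0]
  twist: [1,1,1,1,1]

```text
time: 3.85
tool_pos: [452.2, 268.5, 202.6]
tcp_rot: [-3.141, 0.0, 1.558]
contact_force: [-0.1, -0.1, 0.0]
grip_width: 60.3
finger_force: 0.0
```

Request:
arm_command:
  gripper: [60,60,60,60,60]
  dp:
    - [0,0,0]
    - [0,0,0]
    - [0,0,0]
    - [0,0,0]
    - [0,0,0]
  twist: [1,1,1,1,1]

```text
time: 4.47
tool_pos: [452.2, 268.6, 202.6]
tcp_rot: [-3.141, 0.001, 1.122]
contact_force: [0.1, 0.1, 0.6]
grip_width: 59.9
finger_force: 0.0
```

Request:
arm_command:
  gripper: [60,60,60,60,60]
  dp:
    - [0,0,0]
    - [0,0,0]
    - [0,0,0]
    - [0,0,0]
    - [0,0,0]
  twist: [1,1,1,1,0.9]

```text
time: 5.1
tool_pos: [452.2, 268.6, 202.6]
tcp_rot: [-3.141, 0.001, 0.694]
contact_force: [0.2, -0.4, -0.3]
grip_width: 60.6
finger_force: 0.0
```

```bash
cat >> h.py <<'E'
G=dict(ring_red=(651.5,158.5),ring_yellow=(456.5,-273),ring_green=(451.5,268),ring_blue=(656.5,-158))
for k,p in dict(red=(328,167.5),green=(377,257.5),blue=(178,163.5),yellow=(128.8,256.7),spare=(258.1,267)).items(): G['plate_'+k]=tuple(onplane('top',[p],6)[0])
def go(x,y,z,start=None,yaw=None):
    "shift in tool units (25 mm) from the present (or given) pose"
    o=get_obs(); p=np.array(o['tool_pos']) if start is None else np.array(start)
    R=Ro.from_euler('xyz',o['tcp_rot']).as_matrix() if yaw is None else Ro.from_euler('xyz',[np.pi,0,np.radians(yaw)]).as_matrix()
    d=R.T@(np.array([x,y,z])-p)/25; print('t',round(o['time'],2),'pos',np.round(o['tool_pos'],1),'rpy',np.degrees(o['tcp_rot']).round(1),'-> units',d.round(2)); return d
E
python3 - <<'E'
from h import *
print({k:np.round(v,1) for k,v in G.items()})
go(*G['ring_green'],57)
E
```

```text
{'ring_red': array([651.5, 158.5]), 'ring_yellow': array([ 456.5, -273. ]), 'ring_green': array([451.5, 268. ]), 'ring_blue': array([ 656.5, -158. ]), 'plate_red': array([ 652.6, -161.9]), 'plate_green': array([ 459.7, -268.4]), 'plate_blue': array([655.8, 163.3]), 'plate_yellow': array([454.8, 262.2]), 'plate_spare': array([436.4, -12.9])}
t 5.1 pos [452.2 268.6 202.6] rpy [-180.     0.    39.8] -> units [-0.03  0.    5.82]
```

Request:
arm_command:
  gripper: [60,60,60,60,60]
  dp:
    - [0,0,1]
    - [0,0,1]
    - [0,0,1]
    - [0,0,1]
    - [0,0,0.9]
  twist: [0,0,0,0,0]

```text
time: 5.72
tool_pos: [452.0, 268.5, 79.3]
tcp_rot: [-3.141, 0.001, 0.697]
contact_force: [-0.3, 0.5, 0.6]
grip_width: 60.1
finger_force: 0.0
```

Request:
arm_command:
  gripper: [60,50,40,30,24]
  dp:
    - [0,0,0.5]
    - [0,0,0.3]
    - [0,0,0.1]
    - [0,0,0]
    - [0,0,0]
  twist: [0,0,0,0,0]

```text
time: 6.35
tool_pos: [452.9, 268.8, 58.6]
tcp_rot: [3.141, -0.001, 0.697]
contact_force: [0.7, 0.1, 0.1]
grip_width: 26.2
finger_force: 0.0
```

Request:
arm_command:
  gripper: [20,16,10,5,5]
  dp:
    - [0,0,0]
    - [0,0,0]
    - [0,0,0]
    - [0,0,0]
    - [0,0,0]
  twist: [0,0,0,0,0]

```text
time: 6.98
tool_pos: [452.7, 268.8, 58.2]
tcp_rot: [3.141, -0.001, 0.697]
contact_force: [0.4, 0.1, 2.0]
grip_width: 15.4
finger_force: 30.0
```

```bash
python3 - <<'E'
from h import *
for n in("top","side"): cv2.imwrite(f"pics/g1{n}.png",capture(n)[:,:,::-1])
a=cv2.imread("pics/g1top.png")[200:340,50:350];b=cv2.imread("pics/g1side.png")[80:220,60:360]
cv2.imwrite("pics/g1.png",cv2.resize(np.vstack([a,b]),(600,560)))
go(*G['ring_green'],57)
E
```

```text
t 7.08 pos [452.8 268.7  58.2] rpy [180.   -0.   39.9] -> units [-0.06 -0.01  0.05]
```

View pics/g1.png

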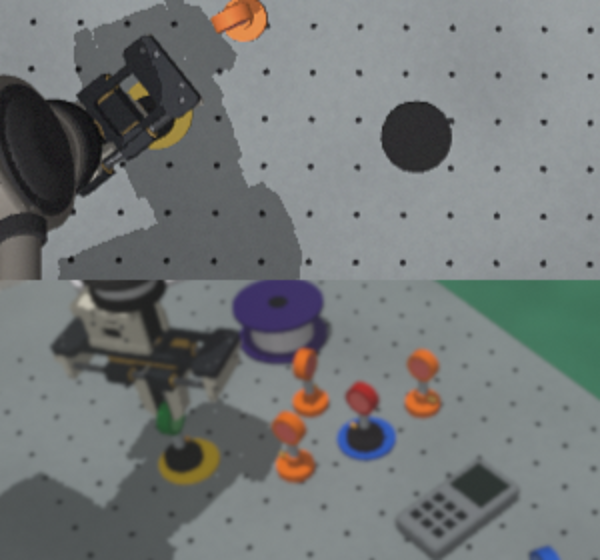

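Request:
arm_command:
  gripper: [5,5,5,5,5]
  dp:
    - [0,0,-0.3]
    - [0,0,-0.5]
    - [0,0,-0.6]
    - [0,0,-0.6]
    - [0,0,0]
  twist: [0,0,0,0,0]

```text
time: 7.7
tool_pos: [453.4, 269.1, 109.8]
tcp_rot: [3.141, -0.003, 0.697]
contact_force: [-0.6, 0.0, -2.3]
grip_width: 15.8
finger_force: 30.0
```

Request:
arm_command:
  gripper: [5,5,5,5,5]
  dp:
    - [-0.3,0.32,0]
    - [-0.6,0.64,0]
    - [-0.77,0.82,0]
    - [-0.77,0.82,0]
    - [-0.77,0.82,0]
  twist: [0,0,0,0,0]

```text
time: 8.32
tool_pos: [445.0, 150.0, 107.4]
tcp_rot: [-3.141, 0.001, 0.697]
contact_force: [-0.1, 0.2, -1.9]
grip_width: 15.7
finger_force: 30.0
```

Request:
arm_command:
  gripper: [5,5,5,5,5]
  dp:
    - [-0.77,0.82,0]
    - [-0.77,0.82,0]
    - [-0.77,0.82,0]
    - [-0.77,0.82,0]
    - [-0.77,0.82,0]
  twist: [0,0,0,0,0]

```text
time: 8.95
tool_pos: [436.8, 9.9, 107.5]
tcp_rot: [-3.141, 0.001, 0.697]
contact_force: [-0.1, 0.4, -1.9]
grip_width: 15.5
finger_force: 30.0
```

Request:
arm_command:
  gripper: [5,5,5,5,5]
  dp:
    - [-0.5,0.53,0]
    - [-0.3,0.32,0]
    - [0,0,0]
    - [0,0,0]
    - [0,0,0]
  twist: [0,0,0,0,0]

```text
time: 9.57
tool_pos: [436.0, -17.3, 108.0]
tcp_rot: [-3.141, -0.0, 0.698]
contact_force: [-0.2, 0.1, -2.7]
grip_width: 15.6
finger_force: 30.0
```

```bash
python3 - <<'E'
from h import *
go(*G['plate_spare'],59)
E
```

```text
t 9.57 pos [436.  -17.3 108. ] rpy [-180.   -0.   40.] -> units [ 0.13 -0.13  1.96]
```

Request:
arm_command:
  gripper: [5,5,5,5,5]
  dp:
    - [0.13,-0.13,0.5]
    - [0,0,0.6]
    - [0,0,0.5]
    - [0,0,0.25]
    - [0,0,0.1]
  twist: [0,0,0,0,0]

```text
time: 10.2
tool_pos: [436.4, -13.2, 58.8]
tcp_rot: [-3.141, 0.0, 0.697]
contact_force: [0.3, -1.0, -1.5]
grip_width: 15.8
finger_force: 30.0
```

Request:
arm_command:
  gripper: [5,20,30,45,60]
  dp:
    - [0,0,0]
    - [0,0,0]
    - [0,0,0]
    - [0,0,0]
    - [0,0,0]
  twist: [0,0,0,0,0]

```text
time: 10.82
tool_pos: [436.6, -13.3, 59.4]
tcp_rot: [3.141, -0.0, 0.697]
contact_force: [-0.5, 0.4, 0.5]
grip_width: 45.0
finger_force: 0.0
```

Request:
arm_command:
  gripper: [60,60,60,60,60]
  dp:
    - [0,0,0]
    - [0,0,-0.8]
    - [0,0,-1]
    - [0,0,-1]
    - [0,0,-1]
  twist: [0,0,0,0,0]

```text
time: 11.45
tool_pos: [436.4, -13.3, 155.0]
tcp_rot: [-3.141, -0.0, 0.697]
contact_force: [1.2, 0.5, 0.3]
grip_width: 59.8
finger_force: 0.0
```

Request:
arm_command:
  gripper: [60,60,60,60,60]
  dp:
    - [0,0,-0.5]
    - [0,0,0]
    - [0,0,0]
    - [0,0,0]
    - [0,0,0]
  twist: [-0.6,-1,-1,-1,-1]

```text
time: 12.08
tool_pos: [436.4, -13.3, 166.7]
tcp_rot: [-3.141, -0.0, 1.101]
contact_force: [0.5, 0.6, 0.4]
grip_width: 60.2
finger_force: 0.0
```

Request:
arm_command:
  gripper: [60,60,60,60,60]
  dp:
    - [0,0,0]
    - [0,0,0]
    - [0,0,0]
    - [0,0,0]
    - [0,0,0]
  twist: [-1,0,0,0,0]

```text
time: 12.7
tool_pos: [436.5, -13.3, 166.8]
tcp_rot: [3.142, -0.0, 1.185]
contact_force: [-0.3, -0.0, -0.2]
grip_width: 60.0
finger_force: 0.0
```

```bash
python3 - <<'E'
from h import *
go(*G['ring_yellow'],58)
E
```

```text
t 12.7 pos [436.5 -13.3 166.8] rpy [180.   -0.   67.9] -> units [-9.32  4.65  4.35]
```

Request:
arm_command:
  gripper: [60,60,60,60,60]
  dp:
    - [-0.932,0.465,0]
    - [-0.932,0.465,0]
    - [-0.932,0.465,0]
    - [-0.932,0.465,0]
    - [-0.932,0.465,0]
  twist: [0,0,0,0,0]

```text
time: 13.32
tool_pos: [446.6, -144.0, 166.8]
tcp_rot: [3.141, -0.0, 1.185]
contact_force: [0.3, -0.8, -0.5]
grip_width: 60.0
finger_force: 0.0
```

Request:
arm_command:
  gripper: [60,60,60,60,60]
  dp:
    - [-0.932,0.465,0]
    - [-0.932,0.465,0]
    - [-0.932,0.465,0]
    - [-0.932,0.465,0]
    - [-0.932,0.465,0]
  twist: [0,0,0,0,0]

```text
time: 13.95
tool_pos: [456.7, -273.8, 166.6]
tcp_rot: [-3.141, -0.0, 1.185]
contact_force: [-0.2, 0.5, -0.3]
grip_width: 59.9
finger_force: 0.0
```

Request:
arm_command:
  gripper: [60,60,60,60,60]
  dp:
    - [0,0,0]
    - [0,0,0.5]
    - [0,0,0.5]
    - [0,0,0]
    - [0,0,0]
  twist: [0,0,0,0,0]

```text
time: 14.58
tool_pos: [456.8, -272.6, 141.8]
tcp_rot: [-3.142, -0.0, 1.186]
contact_force: [-0.8, -0.3, -0.6]
grip_width: 59.9
finger_force: 0.0
```

```bash
python3 - <<'E'
from h import *
for n in("top","side"): cv2.imwrite(f"pics/y1{n}.png",capture(n)[:,:,::-1])
a=cv2.imread("pics/y1top.png")[200:340,212:512];b=cv2.imread("pics/y1side.png")[200:384,150:450]
cv2.imwrite("pics/y1.png",cv2.resize(np.vstack([a,b]),(540,583)))
go(*G['ring_yellow'],58)
E
```

```text
t 14.68 pos [ 456.9 -272.9  142.1] rpy [180.    0.   67.9] -> units [-0.01 -0.02  3.36]
```

View pics/y1.png

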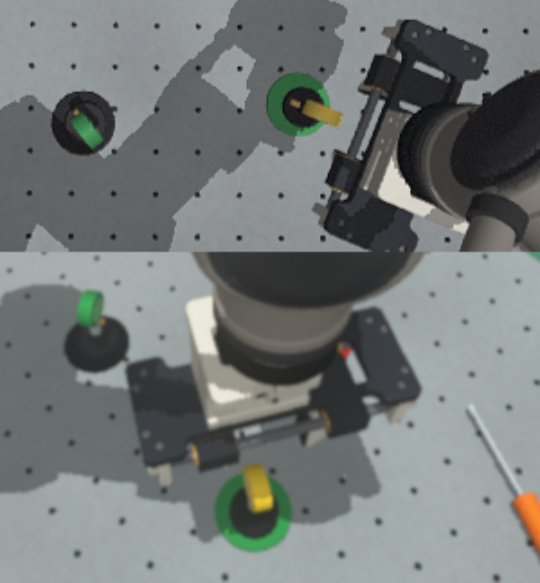

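Request:
arm_command:
  gripper: [60,60,60,60,60]
  dp:
    - [0,0,1]
    - [0,0,1]
    - [0,0,0.8]
    - [0,0,0.4]
    - [0,0,0.15]
  twist: [0,0,0,0,0]

```text
time: 15.3
tool_pos: [456.8, -273.0, 58.0]
tcp_rot: [3.141, -0.0, 1.186]
contact_force: [-1.0, 0.3, 0.5]
grip_width: 60.1
finger_force: 0.0
```

Request:
arm_command:
  gripper: [50,40,30,24,20]
  dp:
    - [0,0,0]
    - [0,0,0]
    - [0,0,0]
    - [0,0,0]
    - [0,0,0]
  twist: [0,0,0,0,0]

```text
time: 15.92
tool_pos: [456.7, -272.9, 58.1]
tcp_rot: [3.141, -0.0, 1.186]
contact_force: [-0.1, 0.4, 0.0]
grip_width: 20.7
finger_force: 0.0
```

Request:
arm_command:
  gripper: [16,12,5,5,5]
  dp:
    - [0,0,0]
    - [0,0,0]
    - [0,0,0]
    - [0,0,0]
    - [0,0,0]
  twist: [0,0,0,0,0]

```text
time: 16.55
tool_pos: [456.6, -272.9, 58.0]
tcp_rot: [-3.141, -0.0, 1.186]
contact_force: [-1.0, 0.7, 0.3]
grip_width: 15.8
finger_force: 30.0
```

Request:
arm_command:
  gripper: [5,5,5,5,5]
  dp:
    - [0,0,-0.3]
    - [0,0,-0.6]
    - [0,0,-1]
    - [0,0,-1]
    - [0,0,-1]
  twist: [0,0,0,0,0]

```text
time: 17.18
tool_pos: [456.8, -273.0, 157.4]
tcp_rot: [3.14, 0.0, 1.186]
contact_force: [-0.2, 0.3, -1.2]
grip_width: 15.5
finger_force: 30.0
```

Request:
arm_command:
  gripper: [5,5,5,5,5]
  dp:
    - [0,0,-0.6]
    - [0,0,-0.3]
    - [0,0,0]
    - [0,0,0]
    - [0,0,0]
  twist: [0,0,0,0,0]

```text
time: 17.8
tool_pos: [456.3, -272.7, 177.2]
tcp_rot: [-3.14, -0.001, 1.186]
contact_force: [-0.3, 0.4, -0.7]
grip_width: 15.8
finger_force: 30.0
```

```bash
python3 - <<'E'
from h import *
go(*G['plate_yellow'],59)
E
```

```text
t 17.8 pos [ 456.3 -272.7  177.2] rpy [-179.9   -0.    67.9] -> units [19.8  -8.09  4.75]
```

Request:
arm_command:
  gripper: [5,5,5,5,5]
  dp:
    - [0.45,-0.184,0]
    - [0.9,-0.368,0]
    - [0.9,-0.368,0]
    - [0.9,-0.368,0]
    - [0.9,-0.368,0]
  twist: [0,0,0,0,0]

```text
time: 18.42
tool_pos: [456.1, -162.0, 177.9]
tcp_rot: [-3.141, -0.0, 1.186]
contact_force: [-0.2, -0.7, -1.2]
grip_width: 15.8
finger_force: 30.0
```

Request:
arm_command:
  gripper: [5,5,5,5,5]
  dp:
    - [0.9,-0.368,0]
    - [0.9,-0.368,0]
    - [0.9,-0.368,0]
    - [0.9,-0.368,0]
    - [0.9,-0.368,0]
  twist: [0,0,0,0,0]

```text
time: 19.05
tool_pos: [455.5, -40.5, 177.9]
tcp_rot: [-3.141, -0.0, 1.186]
contact_force: [-0.2, 0.2, -0.9]
grip_width: 15.8
finger_force: 30.0
```

Request:
arm_command:
  gripper: [5,5,5,5,5]
  dp:
    - [0.9,-0.368,0]
    - [0.9,-0.368,0]
    - [0.9,-0.368,0]
    - [0.9,-0.368,0]
    - [0.9,-0.368,0]
  twist: [0,0,0,0,0]

```text
time: 19.68
tool_pos: [455.0, 80.9, 177.9]
tcp_rot: [-3.141, -0.0, 1.186]
contact_force: [0.8, -0.2, -1.3]
grip_width: 16.0
finger_force: 30.0
```

Request:
arm_command:
  gripper: [5,5,5,5,5]
  dp:
    - [0.9,-0.368,0]
    - [0.9,-0.368,0]
    - [0.9,-0.368,0]
    - [0.9,-0.368,0]
    - [0.9,-0.368,0]
  twist: [0,0,0,0,0]

```text
time: 20.3
tool_pos: [454.4, 202.3, 177.9]
tcp_rot: [-3.141, 0.0, 1.186]
contact_force: [-0.1, -0.1, -1.2]
grip_width: 15.4
finger_force: 30.0
```

Request:
arm_command:
  gripper: [5,5,5,5,5]
  dp:
    - [0.9,-0.368,0]
    - [0.9,-0.368,0]
    - [0.45,-0.184,0]
    - [0,0,0]
    - [0,0,0]
  twist: [0,0,0,0,0]

```text
time: 20.92
tool_pos: [454.9, 261.2, 178.0]
tcp_rot: [-3.141, 0.0, 1.185]
contact_force: [0.3, -0.6, -1.1]
grip_width: 15.5
finger_force: 30.0
```

```bash
python3 - <<'E'
from h import *
go(*G['plate_yellow'],59)
E
```

```text
t 20.93 pos [454.9 261.2 178. ] rpy [-180.     0.    67.9] -> units [ 0.04 -0.02  4.76]
```

Request:
arm_command:
  gripper: [5,5,5,5,5]
  dp:
    - [0.04,0,0.6]
    - [0,0,1]
    - [0,0,1]
    - [0,0,1]
    - [0,0,0.6]
  twist: [0,0,0,0,0]

```text
time: 21.55
tool_pos: [454.7, 261.9, 71.1]
tcp_rot: [-3.14, 0.002, 1.185]
contact_force: [-0.7, -0.0, -1.5]
grip_width: 15.9
finger_force: 30.0
```

Request:
arm_command:
  gripper: [5,5,5,5,5]
  dp:
    - [0,0,0.3]
    - [0,0,0.15]
    - [0,0,0.11]
    - [0,0,0]
    - [0,0,0]
  twist: [0,0,0,0,0]

```text
time: 22.18
tool_pos: [455.7, 262.9, 59.4]
tcp_rot: [3.141, -0.001, 1.186]
contact_force: [0.4, -0.2, -1.4]
grip_width: 15.7
finger_force: 30.0
```

Request:
arm_command:
  gripper: [12,20,30,45,60]
  dp:
    - [0,0,0]
    - [0,0,0]
    - [0,0,0]
    - [0,0,0]
    - [0,0,0]
  twist: [0,0,0,0,0]

```text
time: 22.8
tool_pos: [455.5, 262.8, 59.1]
tcp_rot: [3.142, -0.0, 1.186]
contact_force: [0.2, -0.7, -0.9]
grip_width: 45.6
finger_force: 0.0
```

Request:
arm_command:
  gripper: [60,60,60,60,60]
  dp:
    - [0,0,0]
    - [0,0,-0.8]
    - [0,0,-1]
    - [0,0,-1]
    - [0,0,-1]
  twist: [0,0,0,0,0]

```text
time: 23.42
tool_pos: [455.4, 262.7, 154.8]
tcp_rot: [-3.142, -0.0, 1.186]
contact_force: [0.6, -0.1, -0.1]
grip_width: 60.1
finger_force: 0.0
```

Request:
arm_command:
  gripper: [60,60,60,60,60]
  dp:
    - [0,0,-0.5]
    - [0,0,0]
    - [0,0,0]
    - [0,0,0]
    - [0,0,0]
  twist: [0.6,1,1,1,1]

```text
time: 24.05
tool_pos: [455.4, 262.7, 166.5]
tcp_rot: [-3.142, 0.0, 0.781]
contact_force: [0.3, -0.1, -0.3]
grip_width: 59.8
finger_force: 0.0
```

Request:
arm_command:
  gripper: [60,60,60,60,60]
  dp:
    - [0,0,0]
    - [0,0,0]
    - [0,0,0]
    - [0,0,0]
    - [0,0,0]
  twist: [1,0,0,0,0]

```text
time: 24.68
tool_pos: [455.5, 262.7, 166.5]
tcp_rot: [-3.142, -0.0, 0.697]
contact_force: [0.0, -0.0, -0.2]
grip_width: 60.1
finger_force: 0.0
```

```bash
python3 - <<'E'
from h import *
go(436.4,-13.2,58.5)
E
```

```text
t 24.68 pos [455.5 262.7 166.5] rpy [-180.   -0.   40.] -> units [-7.67  7.97  4.32]
```

Request:
arm_command:
  gripper: [60,60,60,60,60]
  dp:
    - [-0.767,0.797,0]
    - [-0.767,0.797,0]
    - [-0.767,0.797,0]
    - [-0.767,0.797,0]
    - [-0.767,0.797,0]
  twist: [0,0,0,0,0]

```text
time: 25.3
tool_pos: [445.8, 124.0, 166.6]
tcp_rot: [3.141, -0.0, 0.697]
contact_force: [0.0, -0.1, -0.4]
grip_width: 60.0
finger_force: 0.0
```

Request:
arm_command:
  gripper: [60,60,60,60,60]
  dp:
    - [-0.767,0.797,0]
    - [-0.767,0.797,0]
    - [-0.767,0.797,0]
    - [-0.767,0.797,0]
    - [-0.767,0.797,0]
  twist: [0,0,0,0,0]

```text
time: 25.92
tool_pos: [436.3, -14.0, 166.7]
tcp_rot: [3.141, -0.0, 0.697]
contact_force: [-0.2, 0.4, 0.4]
grip_width: 60.2
finger_force: 0.0
```

Request:
arm_command:
  gripper: [60,60,60,60,60]
  dp:
    - [0,0,0]
    - [0,0,0.8]
    - [0,0,1]
    - [0,0,1]
    - [0,0,0.8]
  twist: [0,0,0,0,0]

```text
time: 26.55
tool_pos: [436.1, -12.0, 75.7]
tcp_rot: [-3.141, -0.0, 0.698]
contact_force: [0.8, 0.4, -0.2]
grip_width: 59.9
finger_force: 0.0
```

Request:
arm_command:
  gripper: [60,60,50,40,30]
  dp:
    - [0,0,0.5]
    - [0,0,0.22]
    - [0,0,0]
    - [0,0,0]
    - [0,0,0]
  twist: [0,0,0,0,0]

```text
time: 27.18
tool_pos: [436.7, -13.2, 59.0]
tcp_rot: [3.141, -0.001, 0.697]
contact_force: [0.7, -0.2, 0.1]
grip_width: 34.6
finger_force: 0.0
```

Request:
arm_command:
  gripper: [24,18,12,5,5]
  dp:
    - [0,0,0]
    - [0,0,0]
    - [0,0,0]
    - [0,0,0]
    - [0,0,0]
  twist: [0,0,0,0,0]

```text
time: 27.8
tool_pos: [436.4, -13.1, 58.6]
tcp_rot: [3.141, -0.0, 0.697]
contact_force: [1.2, 0.0, 0.6]
grip_width: 15.8
finger_force: 30.0
```

Request:
arm_command:
  gripper: [5,5,5,5,5]
  dp:
    - [0,0,0]
    - [0,0,-0.4]
    - [0,0,-0.7]
    - [0,0,-0.7]
    - [0,0,-0.2]
  twist: [0,0,0,0,0]

```text
time: 28.42
tool_pos: [436.8, -13.1, 109.7]
tcp_rot: [3.14, -0.001, 0.697]
contact_force: [0.4, 0.4, -2.2]
grip_width: 15.8
finger_force: 30.0
```

```bash
python3 - <<'E'
from h import *
for n in("top","side"): cv2.imwrite(f"pics/c1{n}.png",capture(n)[:,:,::-1])
t=cv2.imread("pics/c1top.png")[:,:,::-1].copy(); s=cv2.imread("pics/c1side.png")[:,:,::-1].copy()
for n,im in(('top',t),('side',s)):
  for c in blobs(im,'yellow'):
    (x,y),r=cv2.minEnclosingCircle(c); rc=cv2.minAreaRect(c); print(n,np.round([x,y,r],1),np.round(rc[0],1),onplane(n,[rc[0]],76).round(1),onplane(n,[rc[0]],6).round(1))
go(*G['plate_green'],59.5)
cv2.imwrite("pics/c1.png",cv2.resize(np.vstack([cv2.imread("pics/c1top.png")[200:330,80:380],cv2.imread("pics/c1side.png")[110:300,60:360]]),(540,576)))
E
```

```text
top [125.6 256.   20. ] [127.5 256. ] [[463.4 244. ]] [[456.3 265. ]]
side [208.  173.    5.1] [208. 173.] [[529.3 108.4]] [[556.7 170.3]]
side [92.9 69.7  4.3] [93.5 69.2] [[478.3 679.5]] [[499.8 807. ]]
t 28.52 pos [436.5 -13.1 108.9] rpy [180.   -0.   39.9] -> units [-5.84  8.43  1.98]
```

View pics/c1.png

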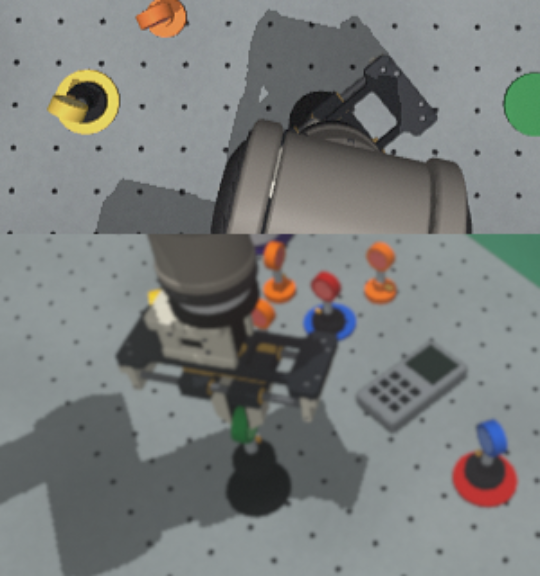

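Request:
arm_command:
  gripper: [5,5,5,5,5]
  dp:
    - [-0.292,0.422,0]
    - [-0.584,0.843,0]
    - [-0.584,0.843,0]
    - [-0.584,0.843,0]
    - [-0.584,0.843,0]
  twist: [0,0,0,0,0]

```text
time: 29.15
tool_pos: [446.3, -129.5, 107.7]
tcp_rot: [-3.14, 0.001, 0.697]
contact_force: [0.8, 0.4, -1.7]
grip_width: 15.8
finger_force: 30.0
```

Request:
arm_command:
  gripper: [5,5,5,5,5]
  dp:
    - [-0.584,0.843,0]
    - [-0.584,0.843,0]
    - [-0.584,0.843,0]
    - [-0.584,0.843,0]
    - [-0.584,0.843,0]
  twist: [0,0,0,0,0]

```text
time: 29.78
tool_pos: [457.7, -257.1, 107.5]
tcp_rot: [-3.14, 0.0, 0.696]
contact_force: [0.6, 0.3, -1.3]
grip_width: 15.7
finger_force: 30.0
```

Request:
arm_command:
  gripper: [5,5,5,5,5]
  dp:
    - [-0.292,0.422,0]
    - [0,0,0]
    - [0,0,0.6]
    - [0,0,0.4]
    - [0,0,0]
  twist: [0,0,0,0,0]

```text
time: 30.4
tool_pos: [458.9, -267.3, 82.2]
tcp_rot: [-3.139, 0.0, 0.698]
contact_force: [0.1, 0.2, -1.2]
grip_width: 15.5
finger_force: 30.0
```

```bash
python3 - <<'E'
from h import *
go(*G['plate_green'],59)
E
```

```text
t 30.4 pos [ 458.9 -267.3   82.2] rpy [-179.8    0.    40. ] -> units [-0.    0.06  0.93]
```

Request:
arm_command:
  gripper: [5,5,5,5,5]
  dp:
    - [0,0.04,0.5]
    - [0,0,0.3]
    - [0,0,0.15]
    - [0,0,0]
    - [0,0,0]
  twist: [0,0,0,0,0]

```text
time: 31.02
tool_pos: [460.4, -269.4, 60.0]
tcp_rot: [3.141, -0.0, 0.697]
contact_force: [-0.8, -0.2, -2.1]
grip_width: 15.6
finger_force: 30.0
```

Request:
arm_command:
  gripper: [12,20,30,45,60]
  dp:
    - [0,0,0]
    - [0,0,0]
    - [0,0,0]
    - [0,0,0]
    - [0,0,0]
  twist: [0,0,0,0,0]

```text
time: 31.65
tool_pos: [460.3, -269.2, 59.8]
tcp_rot: [3.141, -0.0, 0.697]
contact_force: [0.6, 0.8, -0.5]
grip_width: 45.4
finger_force: 0.0
```

Request:
arm_command:
  gripper: [60,60,60,60,60]
  dp:
    - [0,0,0]
    - [0,0,-0.8]
    - [0,0,-1]
    - [0,0,-1]
    - [0,0,-1]
  twist: [0,0,0,0,0]

```text
time: 32.28
tool_pos: [460.2, -269.1, 155.5]
tcp_rot: [-3.141, -0.0, 0.697]
contact_force: [-0.5, 0.5, -0.6]
grip_width: 60.4
finger_force: 0.0
```

Request:
arm_command:
  gripper: [60,60,60,60,60]
  dp:
    - [0,0,-0.5]
    - [0,0,0]
    - [0,0,0]
    - [0,0,0]
    - [0,0,0]
  twist: [-0.9,-0.9,-0.9,-0.9,-0.9]

```text
time: 32.9
tool_pos: [460.2, -269.2, 167.2]
tcp_rot: [-3.141, -0.0, 1.092]
contact_force: [-1.7, 0.1, -0.9]
grip_width: 60.5
finger_force: 0.0
```

Request:
arm_command:
  gripper: [60,60,60,60,60]
  dp:
    - [0,0,0]
    - [0,0,0]
    - [0,0,0]
    - [0,0,0]
    - [0,0,0]
  twist: [-0.9,-1,-1,-1,0]

```text
time: 33.52
tool_pos: [460.3, -269.2, 167.2]
tcp_rot: [-3.142, -0.0, 1.429]
contact_force: [-0.4, -0.1, -0.1]
grip_width: 59.6
finger_force: 0.0
```

```bash
python3 - <<'E'
from h import *
go(*G['ring_blue'],58)
E
```

```text
t 33.52 pos [ 460.3 -269.2  167.2] rpy [-180.    -0.    81.9] -> units [5.51 7.14 4.37]
```

Request:
arm_command:
  gripper: [60,60,60,60,60]
  dp:
    - [0.689,0.893,0]
    - [0.689,0.893,0]
    - [0.689,0.893,0]
    - [0.689,0.893,0]
    - [0.689,0.893,0]
  twist: [0,0,0,0,0]

```text
time: 34.15
tool_pos: [583.6, -199.1, 167.1]
tcp_rot: [-3.141, -0.0, 1.428]
contact_force: [0.2, 0.3, -0.6]
grip_width: 60.0
finger_force: 0.0
```

Request:
arm_command:
  gripper: [60,60,60,60,60]
  dp:
    - [0.689,0.893,0]
    - [0.689,0.893,0]
    - [0.689,0.893,0]
    - [0,0,0]
    - [0,0,0.5]
  twist: [0,0,0,0,0]

```text
time: 34.78
tool_pos: [656.5, -158.3, 155.0]
tcp_rot: [3.14, 0.001, 1.429]
contact_force: [0.4, -0.4, -0.4]
grip_width: 60.0
finger_force: 0.0
```

Request:
arm_command:
  gripper: [60,60,60,60,60]
  dp:
    - [0,0,1]
    - [0,0,1]
    - [0,0,1]
    - [0,0,0.6]
    - [0,0,0.27]
  twist: [0,0,0,0,0]

```text
time: 35.4
tool_pos: [655.7, -158.2, 57.0]
tcp_rot: [-3.14, -0.0, 1.429]
contact_force: [-0.1, -0.2, -0.0]
grip_width: 59.7
finger_force: 0.0
```

Request:
arm_command:
  gripper: [50,40,30,24,20]
  dp:
    - [0,0,0]
    - [0,0,0]
    - [0,0,0]
    - [0,0,0]
    - [0,0,0]
  twist: [0,0,0,0,0]

```text
time: 36.02
tool_pos: [656.5, -157.8, 58.2]
tcp_rot: [3.141, -0.0, 1.43]
contact_force: [0.0, 0.0, 0.3]
grip_width: 21.1
finger_force: 0.3
```

Request:
arm_command:
  gripper: [16,12,5,5,5]
  dp:
    - [0,0,0]
    - [0,0,0]
    - [0,0,0]
    - [0,0,0]
    - [0,0,0]
  twist: [0,0,0,0,0]

```text
time: 36.65
tool_pos: [656.4, -157.9, 58.0]
tcp_rot: [-3.142, 0.0, 1.43]
contact_force: [-1.7, -1.9, 0.9]
grip_width: 15.5
finger_force: 29.9
```

Request:
arm_command:
  gripper: [5,5,5,5,5]
  dp:
    - [0,0,-0.3]
    - [0,0,-0.6]
    - [0,0,-0.8]
    - [0,0,-0.3]
    - [0,0,0]
  twist: [0,0,0,0,0]

```text
time: 37.28
tool_pos: [656.8, -157.9, 108.9]
tcp_rot: [3.14, 0.0, 1.43]
contact_force: [0.4, 0.4, -2.4]
grip_width: 15.6
finger_force: 29.9
```

```bash
python3 - <<'E'
from h import *
go(*G['plate_spare'],59)
E
```

```text
t 37.27 pos [ 656.8 -157.9  108.9] rpy [179.9   0.   81.9] -> units [ 4.51 -9.55  1.98]
```

Request:
arm_command:
  gripper: [5,5,5,5,5]
  dp:
    - [0.225,-0.478,0]
    - [0.451,-0.955,0]
    - [0.451,-0.955,0]
    - [0.451,-0.955,0]
    - [0.451,-0.955,0]
  twist: [0,0,0,0,0]

```text
time: 37.9
tool_pos: [555.9, -91.9, 107.3]
tcp_rot: [-3.14, -0.0, 1.43]
contact_force: [0.2, 0.5, -1.4]
grip_width: 15.2
finger_force: 29.9
```

Request:
arm_command:
  gripper: [5,5,5,5,5]
  dp:
    - [0.451,-0.955,0]
    - [0.451,-0.955,0]
    - [0.451,-0.955,0]
    - [0.451,-0.955,0]
    - [0.451,-0.955,0]
  twist: [0,0,0,0,0]

```text
time: 38.52
tool_pos: [445.7, -19.4, 107.6]
tcp_rot: [-3.141, -0.0, 1.43]
contact_force: [1.1, -0.4, -2.3]
grip_width: 15.7
finger_force: 29.9
```

Request:
arm_command:
  gripper: [5,5,5,5,5]
  dp:
    - [0.225,-0.478,0]
    - [0,0,0]
    - [0,0,0.6]
    - [0,0,0.4]
    - [0,0,0]
  twist: [0,0,0,0,0]

```text
time: 39.15
tool_pos: [435.8, -12.9, 82.3]
tcp_rot: [-3.14, -0.0, 1.43]
contact_force: [-0.3, -0.4, -2.4]
grip_width: 15.9
finger_force: 29.9
```

```bash
python3 - <<'E'
from h import *
go(*G['plate_spare'],59)
E
```

```text
t 39.15 pos [435.8 -12.9  82.3] rpy [-179.9   -0.    81.9] -> units [0.   0.03 0.93]
```

Request:
arm_command:
  gripper: [5,5,5,5,5]
  dp:
    - [0,0,0.5]
    - [0,0,0.3]
    - [0,0,0.15]
    - [0,0,0]
    - [0,0,0]
  twist: [0,0,0,0,0]

```text
time: 39.78
tool_pos: [436.1, -12.7, 59.5]
tcp_rot: [3.141, -0.0, 1.43]
contact_force: [0.3, -0.3, -2.0]
grip_width: 16.0
finger_force: 29.9
```

Request:
arm_command:
  gripper: [12,20,30,45,60]
  dp:
    - [0,0,0]
    - [0,0,0]
    - [0,0,0]
    - [0,0,0]
    - [0,0,0]
  twist: [0,0,0,0,0]

```text
time: 40.4
tool_pos: [435.9, -12.7, 59.3]
tcp_rot: [3.141, -0.0, 1.43]
contact_force: [0.7, -0.4, 0.3]
grip_width: 45.3
finger_force: 0.0
```

Request:
arm_command:
  gripper: [60,60,60,60,50]
  dp:
    - [0,0,0]
    - [0,0,-0.8]
    - [0,0,-1]
    - [0,0,-1]
    - [0,0,-1]
  twist: [0,0,0,0,0]

```text
time: 41.02
tool_pos: [435.7, -12.7, 155.0]
tcp_rot: [-3.142, -0.0, 1.43]
contact_force: [0.1, -0.3, 0.1]
grip_width: 54.1
finger_force: 0.0
```

Request:
arm_command:
  gripper: [50,50,50,50,50]
  dp:
    - [0,0,-0.5]
    - [0,0,0]
    - [0,0,0]
    - [0,0,0]
    - [0,0,0]
  twist: [-1,-1,-1,-1,-1]

```text
time: 41.65
tool_pos: [435.8, -12.7, 166.7]
tcp_rot: [-3.141, -0.0, 1.869]
contact_force: [0.2, -0.5, -0.4]
grip_width: 50.0
finger_force: 0.0
```

Request:
arm_command:
  gripper: [50,50,50,50,50]
  dp:
    - [0,0,0]
    - [0,0,0]
    - [0,0,0]
    - [0,0,0]
    - [0,0,0]
  twist: [-1,0,0,0,0]

```text
time: 42.28
tool_pos: [435.9, -12.7, 166.7]
tcp_rot: [3.142, -0.0, 1.953]
contact_force: [-0.2, -0.7, 0.2]
grip_width: 49.7
finger_force: 0.0
```

```bash
python3 - <<'E'
from h import *
go(*G['ring_red'],58)
E
```

```text
t 42.27 pos [435.9 -12.7 166.7] rpy [180.   -0.  111.9] -> units [ 3.14 10.56  4.35]
```

Request:
arm_command:
  gripper: [50,50,50,50,50]
  dp:
    - [0.286,0.96,0]
    - [0.286,0.96,0]
    - [0.286,0.96,0]
    - [0.286,0.96,0]
    - [0.286,0.96,0]
  twist: [0,0,0,0,0]

```text
time: 42.9
tool_pos: [534.5, 65.8, 166.6]
tcp_rot: [-3.141, -0.0, 1.953]
contact_force: [0.4, -0.1, -0.1]
grip_width: 50.2
finger_force: 0.0
```

Request:
arm_command:
  gripper: [50,50,50,50,50]
  dp:
    - [0.286,0.96,0]
    - [0.286,0.96,0]
    - [0.286,0.96,0]
    - [0.286,0.96,0]
    - [0.286,0.96,0]
  twist: [0,0,0,0,0]

```text
time: 43.52
tool_pos: [632.4, 143.8, 166.5]
tcp_rot: [-3.141, -0.0, 1.953]
contact_force: [-1.0, -0.4, -0.0]
grip_width: 50.0
finger_force: 0.0
```

Request:
arm_command:
  gripper: [50,50,50,50,50]
  dp:
    - [0.286,0.96,0]
    - [0,0,0]
    - [0,0,0.5]
    - [0,0,0.5]
    - [0,0,0]
  twist: [0,0,0,0,0]

```text
time: 44.15
tool_pos: [650.1, 158.2, 140.0]
tcp_rot: [-3.138, -0.001, 1.953]
contact_force: [0.4, 0.1, -0.6]
grip_width: 50.1
finger_force: 0.0
```

```bash
python3 - <<'E'
from h import *
for n in("top","side"): cv2.imwrite(f"pics/r1{n}.png",capture(n)[:,:,::-1])
cv2.imwrite("pics/r1.png",cv2.resize(np.vstack([cv2.imread("pics/r1top.png")[80:300,80:400],cv2.imread("pics/r1side.png")[60:280,120:440]]),(436,600)))
go(*G['ring_red'],58)
E
```

```text
t 44.25 pos [651.2 158.5 141.7] rpy [-180.    -0.   111.9] -> units [-0.01  0.01  3.35]
```

View pics/r1.png

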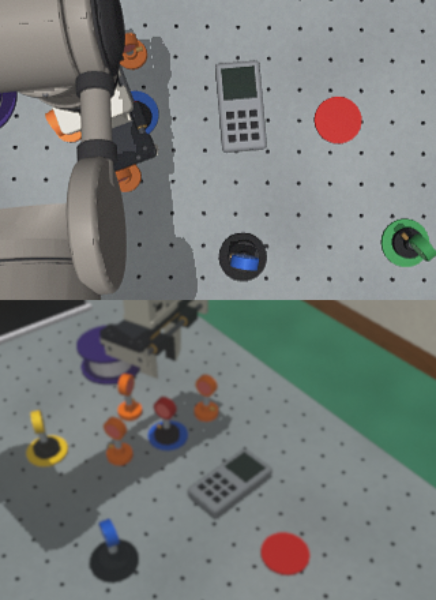

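Request:
arm_command:
  gripper: [50,50,50,50,50]
  dp:
    - [0,0,1]
    - [0,0,1]
    - [0,0,0.8]
    - [0,0,0.4]
    - [0,0,0.15]
  twist: [0,0,0,0,0]

```text
time: 44.88
tool_pos: [651.6, 158.8, 58.1]
tcp_rot: [3.141, -0.0, 1.953]
contact_force: [0.3, -0.0, 0.6]
grip_width: 50.6
finger_force: 0.0
```

Request:
arm_command:
  gripper: [50,40,30,24,20]
  dp:
    - [0,0,0]
    - [0,0,0]
    - [0,0,0]
    - [0,0,0]
    - [0,0,0]
  twist: [0,0,0,0,0]

```text
time: 45.5
tool_pos: [651.5, 158.8, 58.2]
tcp_rot: [3.141, -0.0, 1.953]
contact_force: [-0.1, 0.2, 1.0]
grip_width: 21.4
finger_force: 0.0
```

Request:
arm_command:
  gripper: [16,12,5,5,5]
  dp:
    - [0,0,0]
    - [0,0,0]
    - [0,0,0]
    - [0,0,0]
    - [0,0,0]
  twist: [0,0,0,0,0]

```text
time: 46.12
tool_pos: [651.3, 158.9, 58.0]
tcp_rot: [-3.141, -0.0, 1.954]
contact_force: [-1.1, 0.3, 0.5]
grip_width: 15.9
finger_force: 29.9
```

Request:
arm_command:
  gripper: [5,5,5,5,5]
  dp:
    - [0,0,-0.3]
    - [0,0,-0.6]
    - [0,0,-0.8]
    - [0,0,-0.6]
    - [0,0,-0.3]
  twist: [0,0,0,0,0]

```text
time: 46.75
tool_pos: [652.0, 158.9, 124.7]
tcp_rot: [3.14, 0.001, 1.954]
contact_force: [-0.2, -0.2, -3.0]
grip_width: 15.6
finger_force: 29.9
```

```bash
python3 - <<'E'
from h import *
go(*G['plate_red'],59)
E
```

```text
t 46.75 pos [652.  158.9 124.7] rpy [179.9   0.  111.9] -> units [-11.91  -4.77   2.62]
```

Request:
arm_command:
  gripper: [5,5,5,5,5]
  dp:
    - [-0.43,-0.172,0]
    - [-0.85,-0.34,0]
    - [-0.85,-0.34,0]
    - [-0.85,-0.34,0]
    - [-0.85,-0.34,0]
  twist: [0,0,0,0,0]

```text
time: 47.38
tool_pos: [651.6, 53.5, 122.9]
tcp_rot: [-3.141, -0.0, 1.953]
contact_force: [-0.7, -0.2, -2.9]
grip_width: 15.9
finger_force: 29.9
```

Request:
arm_command:
  gripper: [5,5,5,5,5]
  dp:
    - [-0.85,-0.34,0]
    - [-0.85,-0.34,0]
    - [-0.85,-0.34,0]
    - [-0.85,-0.34,0]
    - [-0.85,-0.34,0]
  twist: [0,0,0,0,0]

```text
time: 48.0
tool_pos: [651.9, -60.2, 123.0]
tcp_rot: [3.141, -0.0, 1.954]
contact_force: [0.3, 0.2, -3.1]
grip_width: 15.6
finger_force: 29.9
```

Request:
arm_command:
  gripper: [5,5,5,5,5]
  dp:
    - [-0.85,-0.34,0]
    - [-0.85,-0.34,0]
    - [-0.85,-0.34,0]
    - [-0.85,-0.34,0]
    - [-0.43,-0.172,0]
  twist: [0,0,0,0,0]

```text
time: 48.62
tool_pos: [652.0, -163.7, 122.9]
tcp_rot: [3.142, 0.0, 1.952]
contact_force: [-0.2, 0.5, -2.7]
grip_width: 15.7
finger_force: 29.9
```

Request:
arm_command:
  gripper: [5,5,5,5,5]
  dp:
    - [0,0,0]
    - [0,0,0.6]
    - [0,0,0.7]
    - [0,0,0.3]
    - [0,0,0]
  twist: [0,0,0,0,0]

```text
time: 49.25
tool_pos: [651.6, -161.3, 81.7]
tcp_rot: [-3.14, -0.002, 1.954]
contact_force: [-0.0, -0.4, -2.5]
grip_width: 15.7
finger_force: 29.9
```

```bash
python3 - <<'E'
from h import *
go(*G['plate_red'],59)
E
```

```text
t 49.25 pos [ 651.6 -161.3   81.7] rpy [-1.799e+02 -1.000e-01  1.120e+02] -> units [-0.04  0.03  0.91]
```

Now place red, then go back to yaw 82° and fetch blue from the spare plate.

Request:
arm_command:
  gripper: [5,5,5,5,5]
  dp:
    - [-0.02,0.03,0.5]
    - [0,0,0.3]
    - [0,0,0.13]
    - [0,0,0]
    - [0,0,0]
  twist: [0,0,0,0,0]

```text
time: 49.88
tool_pos: [653.2, -162.1, 60.1]
tcp_rot: [3.141, 0.0, 1.954]
contact_force: [0.0, 0.3, -2.8]
grip_width: 15.5
finger_force: 29.9
```

Request:
arm_command:
  gripper: [12,20,30,45,60]
  dp:
    - [0,0,0]
    - [0,0,0]
    - [0,0,0]
    - [0,0,0]
    - [0,0,0]
  twist: [0,0,0,0,0]

```text
time: 50.5
tool_pos: [653.1, -162.1, 59.9]
tcp_rot: [3.141, 0.0, 1.954]
contact_force: [0.2, -1.6, -0.1]
grip_width: 45.5
finger_force: 0.0
```

Request:
arm_command:
  gripper: [60,60,60,60,60]
  dp:
    - [0,0,0]
    - [0,0,-0.8]
    - [0,0,-1]
    - [0,0,-1]
    - [0,0,-1]
  twist: [0,0,0,0,0]

```text
time: 51.12
tool_pos: [652.9, -162.0, 155.5]
tcp_rot: [-3.142, -0.0, 1.953]
contact_force: [-0.6, 0.1, -0.5]
grip_width: 60.0
finger_force: 0.0
```

Request:
arm_command:
  gripper: [60,60,60,60,60]
  dp:
    - [0,0,-0.5]
    - [0,0,0]
    - [0,0,0]
    - [0,0,0]
    - [0,0,0]
  twist: [1,1,1,1,1]

```text
time: 51.75
tool_pos: [652.9, -162.0, 167.2]
tcp_rot: [-3.141, -0.0, 1.514]
contact_force: [-0.4, 0.4, -0.6]
grip_width: 60.0
finger_force: 0.0
```

Request:
arm_command:
  gripper: [60,60,60,60,60]
  dp:
    - [0,0,0]
    - [0,0,0]
    - [0,0,0]
    - [0,0,0]
    - [0,0,0]
  twist: [1,0,0,0,0]

```text
time: 52.38
tool_pos: [653.0, -162.1, 167.2]
tcp_rot: [3.142, -0.0, 1.43]
contact_force: [-0.2, 0.8, 0.6]
grip_width: 60.2
finger_force: 0.0
```

```bash
python3 - <<'E'
from h import *
go(435.9,-12.7,58.5)
E
```

```text
t 52.38 pos [ 653.  -162.1  167.2] rpy [180.  -0.  82.] -> units [ 4.7  -9.43  4.35]
```

Request:
arm_command:
  gripper: [60,60,60,60,60]
  dp:
    - [0.47,-0.943,0]
    - [0.47,-0.943,0]
    - [0.47,-0.943,0]
    - [0.47,-0.943,0]
    - [0.47,-0.943,0]
  twist: [0,0,0,0,0]

```text
time: 53.0
tool_pos: [543.8, -86.9, 167.4]
tcp_rot: [3.141, -0.0, 1.43]
contact_force: [0.5, -0.3, 0.5]
grip_width: 60.0
finger_force: 0.0
```

Request:
arm_command:
  gripper: [60,60,60,60,60]
  dp:
    - [0.47,-0.943,0]
    - [0.47,-0.943,0]
    - [0.47,-0.943,0]
    - [0.47,-0.943,0]
    - [0.47,-0.943,0]
  twist: [0,0,0,0,0]

```text
time: 53.62
tool_pos: [435.5, -12.2, 167.5]
tcp_rot: [3.141, -0.0, 1.43]
contact_force: [1.4, -0.2, -0.3]
grip_width: 59.5
finger_force: 0.0
```

Request:
arm_command:
  gripper: [60,60,60,60,60]
  dp:
    - [0,0,0]
    - [0,0,0.8]
    - [0,0,1]
    - [0,0,1]
    - [0,0,0.8]
  twist: [0,0,0,0,0]

```text
time: 54.25
tool_pos: [437.1, -13.2, 76.4]
tcp_rot: [3.141, 0.0, 1.43]
contact_force: [0.0, -1.0, -0.1]
grip_width: 59.8
finger_force: 0.0
```

Request:
arm_command:
  gripper: [60,60,50,40,30]
  dp:
    - [0,0,0.5]
    - [0,0,0.25]
    - [0,0,0]
    - [0,0,0]
    - [0,0,0]
  twist: [0,0,0,0,0]

```text
time: 54.88
tool_pos: [436.5, -12.7, 59.0]
tcp_rot: [3.14, 0.0, 1.43]
contact_force: [0.1, 0.0, 0.7]
grip_width: 34.9
finger_force: 0.0
```

Request:
arm_command:
  gripper: [24,18,12,5,5]
  dp:
    - [0,0,0]
    - [0,0,0]
    - [0,0,0]
    - [0,0,0]
    - [0,0,0]
  twist: [0,0,0,0,0]

```text
time: 55.5
tool_pos: [436.0, -12.5, 58.6]
tcp_rot: [-3.141, -0.0, 1.43]
contact_force: [-0.9, -0.1, 2.2]
grip_width: 16.2
finger_force: 30.0
```

Request:
arm_command:
  gripper: [5,5,5,5,5]
  dp:
    - [0,0,0]
    - [0,0,-0.4]
    - [0,0,-0.8]
    - [0,0,-1]
    - [0,0,-1]
  twist: [0,0,0,0,0]

```text
time: 56.12
tool_pos: [435.9, -12.6, 139.6]
tcp_rot: [-3.141, -0.0, 1.43]
contact_force: [-0.6, 0.0, -2.4]
grip_width: 15.3
finger_force: 30.0
```

Request:
arm_command:
  gripper: [5,5,5,5,5]
  dp:
    - [0,0,-1]
    - [0,0,-0.5]
    - [0,0,0]
    - [0,0,0]
    - [0,0,0]
  twist: [0,0,0,0,0]

```text
time: 56.75
tool_pos: [435.5, -12.5, 175.1]
tcp_rot: [-3.14, -0.0, 1.43]
contact_force: [0.6, -0.3, -2.2]
grip_width: 16.1
finger_force: 30.0
```

```bash
python3 - <<'E'
from h import *
go(*G['plate_blue'],59)
E
```

```text
t 56.75 pos [435.5 -12.5 175.1] rpy [-179.9   -0.    81.9] -> units [8.2  7.74 4.63]
```

Request:
arm_command:
  gripper: [5,5,5,5,5]
  dp:
    - [0.41,0.387,0]
    - [0.82,0.774,0]
    - [0.82,0.774,0]
    - [0.82,0.774,0]
    - [0.82,0.774,0]
  twist: [0,0,0,0,0]

```text
time: 57.38
tool_pos: [536.4, 67.9, 175.5]
tcp_rot: [-3.141, -0.0, 1.43]
contact_force: [0.5, -0.7, -2.0]
grip_width: 15.7
finger_force: 30.0
```

Request:
arm_command:
  gripper: [5,5,5,5,5]
  dp:
    - [0.82,0.774,0]
    - [0.82,0.774,0]
    - [0.82,0.774,0]
    - [0.82,0.774,0]
    - [0.82,0.774,0]
  twist: [0,0,0,0,0]

```text
time: 58.0
tool_pos: [646.4, 156.0, 175.0]
tcp_rot: [-3.141, -0.0, 1.43]
contact_force: [0.2, -0.8, -2.6]
grip_width: 15.6
finger_force: 30.0
```

Request:
arm_command:
  gripper: [5,5,5,5,5]
  dp:
    - [0.41,0.387,0]
    - [0,0,0]
    - [0,0,0.6]
    - [0,0,0.8]
    - [0,0,0.8]
  twist: [0,0,0,0,0]

```text
time: 58.62
tool_pos: [655.6, 162.7, 119.5]
tcp_rot: [-3.14, 0.0, 1.429]
contact_force: [0.0, 0.4, -2.3]
grip_width: 15.8
finger_force: 30.0
```

Request:
arm_command:
  gripper: [5,5,5,5,5]
  dp:
    - [0,0,0.8]
    - [0,0,0.6]
    - [0,0,0]
    - [0,0,0]
    - [0,0,0]
  twist: [0,0,0,0,0]

```text
time: 59.25
tool_pos: [657.0, 163.3, 87.1]
tcp_rot: [3.14, -0.001, 1.43]
contact_force: [0.1, -0.4, -2.3]
grip_width: 15.9
finger_force: 30.0
```

```bash
python3 - <<'E'
from h import *
go(*G['plate_blue'],59)
E
```

```text
t 59.25 pos [657.  163.3  87.1] rpy [179.9  -0.   81.9] -> units [-0.01 -0.05  1.12]
```

Request:
arm_command:
  gripper: [5,5,5,5,5]
  dp:
    - [0,-0.03,0.5]
    - [0,0,0.4]
    - [0,0,0.2]
    - [0,0,0.02]
    - [0,0,0]
  twist: [0,0,0,0,0]

```text
time: 59.88
tool_pos: [655.6, 163.5, 58.6]
tcp_rot: [3.142, -0.0, 1.43]
contact_force: [-3.1, 1.5, 4.0]
grip_width: 15.8
finger_force: 30.0
```

Request:
arm_command:
  gripper: [12,20,30,45,50]
  dp:
    - [0,0,0]
    - [0,0,0]
    - [0,0,0]
    - [0,0,0]
    - [0,0,0]
  twist: [0,0,0,0,0]

```text
time: 60.5
tool_pos: [655.8, 163.3, 57.8]
tcp_rot: [-3.142, -0.0, 1.43]
contact_force: [0.2, 0.2, -0.2]
grip_width: 45.4
finger_force: 0.0
```

Request:
arm_command:
  gripper: [50,50,50,50,50]
  dp:
    - [0,0,0]
    - [0,0,-0.8]
    - [0,0,-1]
    - [0,0,-1]
    - [0,0,-1]
  twist: [0,0,0,0,0]

```text
time: 61.12
tool_pos: [655.7, 163.3, 153.8]
tcp_rot: [3.141, -0.0, 1.43]
contact_force: [-0.2, -0.3, -0.2]
grip_width: 50.1
finger_force: 0.0
```

Request:
arm_command:
  gripper: [50,50,50,50,50]
  dp:
    - [0,0,-1]
    - [0,0,-1]
    - [0,0,0]
    - [0.5,-0.95,0]
    - [0.5,-0.95,0]
  twist: [0,0,0,0,0]

```text
time: 61.75
tool_pos: [611.1, 194.7, 201.1]
tcp_rot: [-3.139, 0.001, 1.429]
contact_force: [-0.7, 0.7, 0.1]
grip_width: 50.1
finger_force: 0.0
```

Request:
arm_command:
  gripper: [50,50,50,50,50]
  dp:
    - [0.5,-0.95,0]
    - [0.5,-0.95,0]
    - [0.5,-0.95,0]
    - [0.5,-0.95,0]
    - [0.5,-0.95,0]
  twist: [0,0,0,0,0]

```text
time: 62.38
tool_pos: [502.0, 273.5, 201.5]
tcp_rot: [-3.14, 0.001, 1.43]
contact_force: [-0.2, 1.2, 0.3]
grip_width: 50.2
finger_force: 0.0
```

Request:
arm_command:
  gripper: [50,50,50,50,50]
  dp:
    - [0.5,-0.95,0]
    - [0.5,-0.95,0]
    - [0.5,-0.95,0]
    - [0.5,-0.95,0]
    - [0.5,-0.95,0]
  twist: [0,0,0,0,0]

```text
time: 63.0
tool_pos: [393.3, 351.9, 201.6]
tcp_rot: [-3.14, 0.001, 1.43]
contact_force: [0.6, 0.2, 0.9]
grip_width: 50.0
finger_force: 0.0
```

Request:
arm_command:
  gripper: [50,50,50,50,50]
  dp:
    - [0.5,-0.95,0]
    - [0.5,-0.95,0]
    - [0.5,-0.95,0]
    - [0.5,-0.95,0]
    - [0.5,-0.95,0]
  twist: [0,0,0,0,0]

```text
time: 63.62
tool_pos: [284.6, 430.3, 201.7]
tcp_rot: [-3.141, 0.002, 1.43]
contact_force: [0.1, 1.1, -0.2]
grip_width: 50.2
finger_force: 0.0
```

```bash
python3 - <<'E'
from h import *
for n in("top","side"): cv2.imwrite(f"pics/f{n}.png",capture(n)[:,:,::-1])
t=cv2.imread("pics/ftop.png"); s=cv2.imread("pics/fside.png")
T=[cv2.resize(t[y-28:y+28,x-28:x+28],(200,200),interpolation=2) for x,y in((178,163),(328,167),(126,257),(380,258))]
S=[cv2.resize(s[y-28:y+28,x-28:x+28],(200,200),interpolation=2) for x,y in((242,148),(330,235),(150,160),(291,335))]
cv2.imwrite("pics/f.png",np.vstack([np.hstack(T),np.hstack(S)]))
# dark foot tops (z=18) around each plate
for k,(x,y) in dict(blue=(178,163),red=(328,167),yellow=(129,257),green=(377,258)).items():
    m=np.zeros(t.shape[:2],np.uint8); cv2.circle(m,(x,y),16,255,-1); d=cv2.inRange(t,(0,0,0),(70,70,70))&m
    c=max(cv2.findContours(d,0,1)[0],key=cv2.contourArea); (u,v),r=cv2.minEnclosingCircle(c)
    print(k,np.round([u,v,r],1),onplane('top',[(u,v)],18).round(1)-np.round(G['plate_'+k],1))
go(0,0,0)
E
```

```text
blue [177.8 163.1  11.2] [[-0.8 -1.8]]
red [328.5 166.5  11.1] [[0.6 1.4]]
yellow [127.5 255.6  11.5] [[ 3.5 -0.8]]
green [378.5 257.9  11.8] [[0.3 0.7]]
t 63.73 pos [283.5 431.  201.8] rpy [-1.799e+02  1.000e-01  8.210e+01] -> units [-18.63  -8.84   8.11]
```

View pics/f.png

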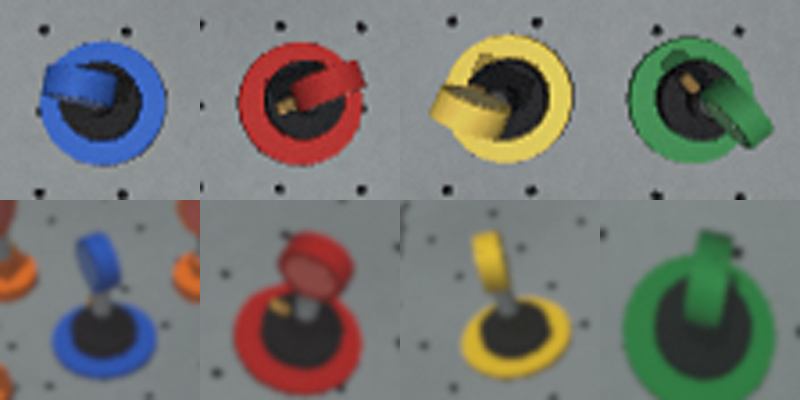

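View pics/ftop.png

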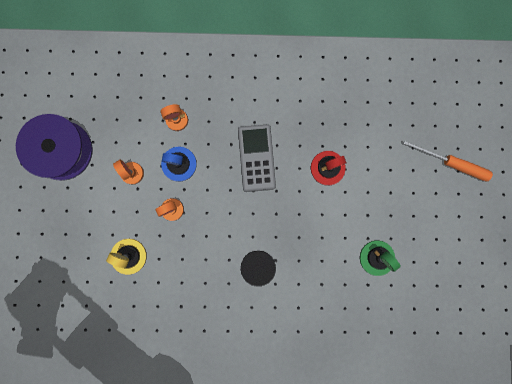

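All four holders stand upright on the plates of their own colour, with the feet within about 4 mm of centre: blue at px (178,163), red (328,167), yellow (128,256) and green (378,258). The meter hasn't moved from (257,157).

```bash
python3 -c "
from plant import *
print(close_job())"
```

```text
the job is handed in; nothing more can be done
None
```

The job is handed in: all four filter holders stand upright and released on the plates of their own colour, with feet about 4 mm or less off centre in the last top view; no holder was knocked over and the power meter did not visibly move.

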